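# Mandrel the collar and set it in the run-out stand

## Robot

A 7-joint arm with a two-finger parallel gripper is mounted at the origin on the work surface. World frame = base frame: x ahead of the robot, y to its left, z up, the work surface at z = 0. Lengths are in m, angles in rad, forces in N, time in s.
With the tool pointing down it reaches from about 0.425 to 0.875 m from the base axis. Payload 8.4 kg.
Tool frame: the origin (TCP) lies at the centre of the arm's flange, where the gripper is bolted on; the fingertips stand 182 mm ahead of it and the grasp point (between the pads) lies 164 mm ahead of it; y points along the fingers, z is the direction in which the jaws open and shut, and the axes are right-handed (so a half turn about y gives the same grasp; the last joint's range is limited). The gripper opens to 87 mm and grips with 3 to 60 N. Pads are 19 mm wide; open, the fingers measure 117 mm over their backs; the gripper's body (75 mm by 190 mm) begins 51 mm behind the grasp point.
Start: joints at [1.053, 0.333, 0.04, 1.465, -0.013, 1.343, -0.059], TCP at [0.264, -0.594, 0.405] pointing down, gripper open.
Joint ranges: [-2.58, 2.58], [-0.38, 2.09], [-1.3, 1.39], [0.25, 2.4], [-1.5, 4.64], [0.08, 2.09], [-2.65, 2.65]. Speed limits (rad/s): [2.22, 2.22, 2.79, 2.79, 3.14, 3.14, 3.14].

## Interface

Orientations are given as a rotation vector (axis times angle).
In Python, from bench import r, claw, kinematics, get_obs, imaging, order gives the robot as it stands. Calls block until the motion is done:
- r.move_to(position, orientation): joint-space move of the TCP to a pose.
- r.movel(position, rotation=None, velocity=0.15, f_stop=None): straight line of the TCP; rotation=None keeps the orientation; velocity is the mean speed in m/s. With f_stop (N) it stops when the force on the tool has changed by that much, and returns True; else False.
- r.move_j(angles): joint-space move.
- claw.command_gripper(opening): opening from 0.0 (shut) to 1.0 (fully open); the grip force is fixed at half the most; returns when the fingers have stopped.
- r.pause(seconds).
- kinematics.solve_ik(position, orientation): joint angles nearest the present ones, or None.
- get_obs(): the state.
- imaging.grab_frame(name): name is "scene" or "top" or "wrist"; returns the picture (420x560x3 uint8, blue, green, red); there is no depth.
- imaging.camera_params(name): a dict with "fx", "fy", "cx", "cy" (pixels), "camera_from_world" (4x4, takes a point from world to camera coordinates). Camera axes: x right, y down, z forward; pixel columns grow to the right and rows downward; lengths in m; the calibration is good to about 2 mm. A picture is of the moment at which its call begins: read the wrist's pose just before it. camera_params takes no time and is no camera call; for the wrist camera it gives the pose at the moment of the call.
A pose or a line that the arm cannot do raises r.MotionError and nothing moves.
- order.hand_in(): hands the job in, once; it reports no verdict.
The state is a dict: "time": time; "joint_positions": joint angles; "joint_velocities": joint speeds; "joint_efforts": joint torques, N m; "eef_pos": TCP position; "ee_rot": TCP orientation; "force": force on the tool from outside, world axes, zero at the start; "ft_torque": the same for the moment, N m; "opening": opening from 0.0 (shut) to 1.0 (fully open).
Only numpy, scipy, OpenCV 4.12 (cv2) and the standard library are available. Lean on these libraries where they do the work, as an engineer would, in place of code of your own. Each camera call takes 0.05 s, during which the arm holds its last target. There are 200 camera calls.

## Task

Take the inspection mandrel from its rest, thread it nose first through the bore of the aluminium collar lying in the vee cradle, and press the flange home against the collar with about 10 newtons (never more than 18), the end stop backing the collar. Then lift the collar out on the mandrel and lower it gently into the two notches of the run-out stand, nose towards the dial indicator and flange and collar between the posts, and let go. Do not touch the collar with the gripper, and leave everything else where it is.

Things in the scene. Friction and masses are not known exactly. Their poses are not given: they have to be found in the camera images.
- mandrel: inspection mandrel, a 160 mm rod lying level in the rest, axis 50 mm up. Origin on its axis at the flange's front face, x along the axis to the nose. Blue square handle 16 x 16 mm (flats upright) x = -75 to -35 mm, neck 15 mm in diameter to the flange, dark flange 28 mm in diameter x = -5 to 0, then steel rod 15 mm in diameter to x = 85 mm. 0.12 kg
- mandrel_grip (a point): middle of the mandrel's blue handle (x = -55 mm on its axis), the place to hold it, clear on all sides; axes as the mandrel's
- mandrel_nose (a point): tip of the mandrel's nose (x = 85 mm on its axis); the last 4 mm taper from 15 to 11 mm in diameter
- collar: aluminium collar lying loose on its side in the cradle's vee: 50 mm outside diameter, 28 mm long, bore 17 mm in diameter right through. Origin at its centre, x along the bore, which is level and parallel to the cradle's x, 60 mm above the table. 0.12 kg, give or take a fifth; a push of a few newtons slides it along the vee
- cradle: vee cradle, fixed: dark steel base from x = -34 to 72 mm, 70 mm wide, 20 mm high, carrying a 90-degree steel vee from x = -30 to 42 mm, its edges 53 mm above the table, in which the collar lies. Origin at table level under the vee's middle; x is the way the mandrel goes in, its entry side (-x) is clear
- cradle_axis (a point): point 60 mm above the cradle's origin, on the lying collar's axis; axes as the cradle's. A rigid red end stop (66 mm wide, 74 mm high, 10 mm thick) stands across this axis, its near face anywhere from x = 16 to 40 mm: locked differently each time, not measured, 2 to 34 mm beyond the collar. A 26 mm wide slot in it, open at the top, lets the rod pass but not the collar
- rest: the mandrel's storage rest, fixed: black base 130 x 64 x 12 mm with two orange vee-notched posts 10 mm thick at x = -37.5 and +37.5 mm, 54 mm high. Origin at table level in its middle; the mandrel lies along its x, flange between the posts, handle overhanging on -x
- stand: run-out stand, fixed: blue base from x = -70 to 115 mm, 70 mm wide, 16 mm high, two aluminium posts 10 mm thick at x = -37.5 and +37.5 mm, 90 mm high, each with a 90-degree notch open at the top (mouth about 25 mm). A dial indicator, 120 mm high, stands at x = 100 mm. Origin at table level midway between the posts; x is the way the nose is to point
- stand_axis (a point): midway between the stand's posts, 85 mm above the table, on the axis of a mandrel seated in both notches; axes as the stand's. The mandrel's neck goes in the -x notch, its rod in the +x notch, flange and collar between the posts: the flange's front face may lie at x = -27 to -8 mm, best -17 mm
- disc0: bystander: flat aluminium disc, 50 mm across, 11 mm high; origin at the centre of its underside
- disc1: bystander: flat aluminium disc like the other, 50 mm across, 11 mm high; origin at the centre of its underside
- spare_ring: bystander: dark steel ring lying flat, 60 mm across, 22 mm high, 26 mm hole; not the collar of the task; origin at the centre of its underside
- holder: bystander: dark steel tool holder standing upright, 64 mm across, 100 mm high; origin at the centre of its underside
- probe: bystander: small steel stand with a yellow-green ball on top, 60 mm across, 81 mm high; origin at the centre of its underside
- gauge_block: bystander: steel block 35 x 100 x 30 mm; origin at the centre of its underside
- micrometer: bystander: grey bow micrometer lying flat, about 55 x 130 mm, 16 mm high; origin at the level of the table in its jaw

How it is judged:
On the way, in this order (a step that is already met when the one before it is completed fails the run):
1. the mandrel is through the collar and its flange is pressed home against it with more than 6 N, in the cradle (x of collar in the frame of mandrel between 0.011 and 0.0165 m and y of collar in the frame of mandrel between -0.004 and 0.004 m and z of collar in the frame of mandrel between -0.004 and 0.004 m and angle between the x axis of collar and the x axis of mandrel, either way round below 0.15 rad and contact force between mandrel and collar above 6 N and horizontal distance between collar and cradle below 0.035 m and height (world z) of collar below 0.066 m), for 0.2 s.
2. the collar is carried clear of the cradle on the mandrel (x of collar in the frame of mandrel between 0.01 and 0.06 m and y of collar in the frame of mandrel between -0.004 and 0.004 m and z of collar in the frame of mandrel between -0.004 and 0.004 m and angle between the x axis of collar and the x axis of mandrel, either way round below 0.15 rad and height (world z) of collar above 0.095 m and contact force between collar and cradle below 0.05 N), for 0.2 s.
At the end, for the whole second after the job is handed in: the mandrel lies in both notches of the run-out stand (axis within 4 mm and 0.05 rad of the seat, nose towards the indicator, flange between the posts: its front face 7.5 to 27.5 mm on the -x side of the middle), the collar hangs on its rod between flange and far post, all at rest and released (x of mandrel in the frame of stand_axis between -0.0275 and -0.0075 m and y of mandrel in the frame of stand_axis between -0.004 and 0.004 m and z of mandrel in the frame of stand_axis between -0.004 and 0.004 m and angle between the x axis of mandrel and the x axis of stand, either way round below 0.05 rad and x of mandrel_grip in the frame of stand between -0.2 and -0.04 m and x of collar in the frame of mandrel between 0.01 and 0.04 m and y of collar in the frame of mandrel between -0.004 and 0.004 m and z of collar in the frame of mandrel between -0.004 and 0.004 m and angle between the x axis of collar and the x axis of mandrel, either way round below 0.15 rad and contact force between each of the arm, the fingers and mandrel below 0.05 N and linear speed of mandrel below 0.02 m/s and linear speed of collar below 0.03 m/s); the robot touches nothing.
It fails at once if mandrel and collar press on each other with more than 18 N (contact force between mandrel and collar above 18 N).
It fails at once if the gripper or arm touches the collar (contact force between any of the fingers, the arm and collar above 0.5 N).
It fails at once if the mandrel or collar is dropped or rammed into the stand (more than 25 N) (contact force between any of mandrel, collar and stand above 25 N).
It fails at once if a bystander is moved by more than 15 mm (distance of any of disc0, disc1, spare_ring, holder, probe, gauge_block, micrometer from where it was at the start of the episode above 0.015 m).
It also fails if it takes over 64 s, if anything falls off the work surface, if the arm or the gripper's body presses on something with over 40 N, if the wrist force passes 120 N, or if a joint passes its speed limit or range.

## Working session

There is one attempt and no reset: what is moved stays moved. The work goes in short steps, each a Python script; the robot and the scene stay as the last script left them, time stands still between calls to the robot, and variables do not carry over. Pictures are saved under pics/ and viewed, about 8 in all and at most 12, crops included, and the job is handed in when it is done.

```bash
ls; mkdir -p pics; python3 - <<'E'
from bench import r, claw, kinematics, get_obs, imaging, order
import cv2,numpy as np
o=get_obs(); print({k:np.round(v,3) for k,v in o.items()})
for n in("scene","top"):
    im=imaging.grab_frame(n); cv2.imwrite(f"pics/{n}.png",im)
    cv2.imwrite(f"pics/{n}_big.png",cv2.resize(im,(800,600),interpolation=cv2.INTER_CUBIC))
    p=imaging.camera_params(n); print(n,p["fx"],p["cx"],p["cy"],np.round(p["camera_from_world"],3).tolist())
E
```

```text
pics
{'time': np.float64(0.0), 'joint_positions': array([ 1.053,  0.334,  0.04 ,  1.466, -0.013,  1.343, -0.058]), 'joint_velocities': array([ 0.001,  0.001,  0.001, -0.001, -0.001,  0.   , -0.   ]), 'joint_efforts': array([ 1.0000e-03, -6.5637e+01,  1.3360e+00, -4.0381e+01, -6.0000e-02,
        4.5000e-02,  0.0000e+00]), 'eef_pos': array([ 0.264, -0.594,  0.404]), 'ee_rot': array([-0.423,  1.992, -1.989]), 'force': array([-0.584, -0.304,  0.571]), 'ft_torque': array([ 0.027, -0.057,  0.005]), 'opening': np.float64(0.997)}
scene 432.6025566511079 284.26136247774986 216.73750967649545 [[-0.366, 0.931, -0.011, 0.199], [0.512, 0.192, -0.837, -0.236], [-0.777, -0.312, -0.547, 1.628], [0.0, 0.0, 0.0, 1.0]]
top 416.39209728896566 275.6798929766104 207.58359176087006 [[-0.025, -1.0, -0.005, 0.028], [-0.996, 0.025, -0.09, 0.597], [0.09, 0.003, -0.996, 1.045], [0.0, 0.0, 0.0, 1.0]]
```

View pics/top_big.png

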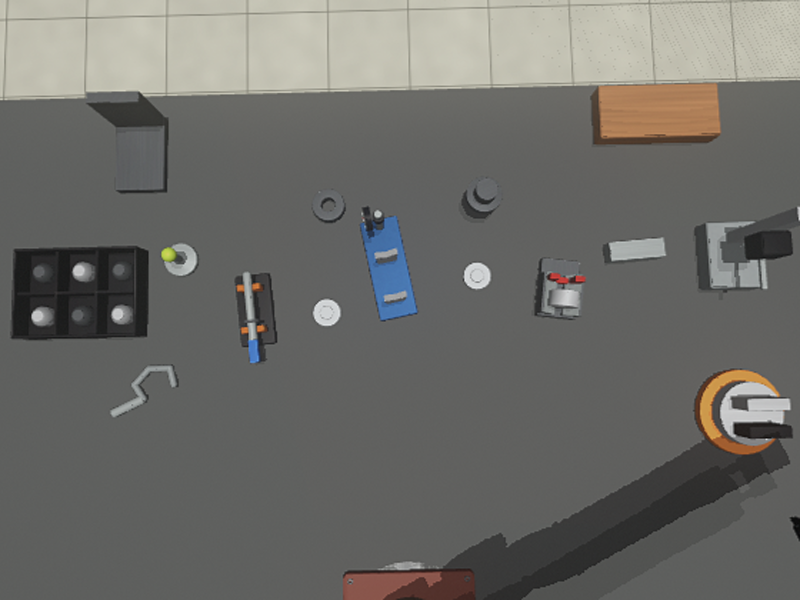

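View pics/scene_big.png

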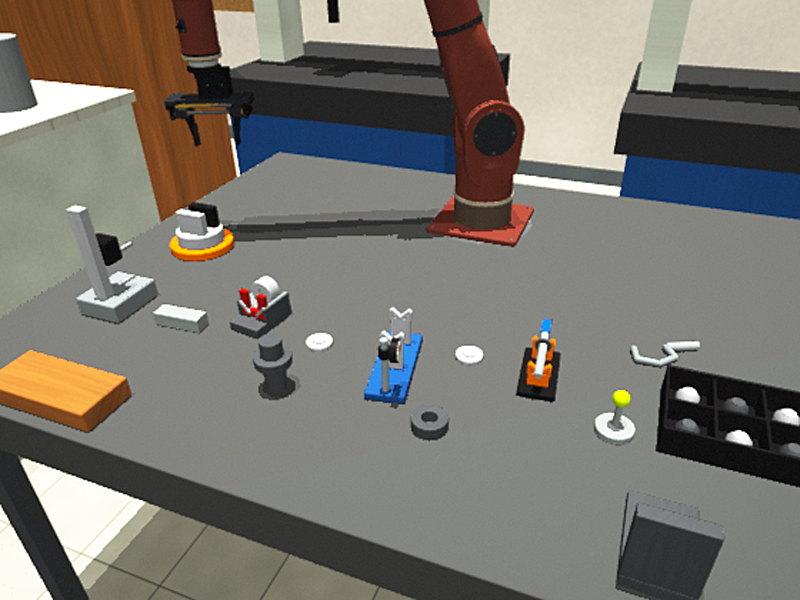

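Top view (800x600): the rest is at (255,310), with the handle at (254,350) and the nose at (247,274). The stand is at (390,268) with the indicator towards the top. The cradle is at (561,290), with the collar at (565,297) and the red stop above it. All three x axes point roughly along world +x. Next come rough positions, then wrist close-ups.

```bash
cat > h.py <<'E'
from bench import r, claw, kinematics, get_obs, imaging, order
import cv2,numpy as np
from scipy.spatial.transform import Rotation as R
def ray(p,u,v,z):
    T=p["camera_from_world"];Rm=T[:3,:3];c=-Rm.T@T[:3,3]
    d=Rm.T@np.array([(u-p["cx"])/p["fx"],(v-p["cy"])/p["fy"],1])
    return c+d*(z-c[2])/d[2]
def proj(p,X):
    T=p["camera_from_world"];q=np.atleast_2d(X)@T[:3,:3].T+T[:3,3]
    return np.c_[q[:,0]/q[:,2]*p["fx"]+p["cx"],q[:,1]/q[:,2]*p["fy"]+p["cy"]]
def rot(yaw,flip=0):
    # tool pointing down (see probe of axes); tool z (jaw) = horizontal normal to heading yaw
    return None
E
python3 - <<'E'
from h import *
p=imaging.camera_params("top"); s=1.4286
for n,u,v,z in [("handle",254,350,.05),("nose",247,274,.05),("collar top",565,297,.085),("stop",568,279,.074),("standpostfar",386,255,.09),("standpostnear",396,297,.09),("rest",255,310,0.012)]:
    print(n,np.round(ray(p,u/s,v/s,z),3))
o=get_obs();print(R.from_rotvec(o["ee_rot"]).as_matrix().round(3))
w=imaging.camera_params("wrist");T=w["camera_from_world"];c=-T[:3,:3].T@T[:3,3]
print("cam",c-o["eef_pos"],T[:3,:3].round(3),w["fx"],w["cx"],w["cy"])
E
```

```text
handle [0.508 0.26  0.05 ]
nose [0.642 0.272 0.05 ]
collar top [ 0.584 -0.278  0.085]
stop [ 0.616 -0.288  0.074]
standpostfar [0.663 0.024 0.09 ]
standpostnear [0.591 0.009 0.09 ]
rest [0.581 0.267 0.012]
[[-0.914 -0.001  0.407]
 [-0.407  0.001 -0.914]
 [ 0.    -1.    -0.001]]
cam [ 0.06539138  0.0286677  -0.02039164] [[ 0.407 -0.914 -0.002]
 [-0.882 -0.393  0.261]
 [-0.239 -0.104 -0.965]] 371.5485507129874 273.15286031689925 213.79983811352844
```

```bash
sed -i '/^def rot/,$d' h.py; cat >> h.py <<'E'
def rot(yaw):
    # tool y down, tool x = -heading (camera on the nose side), jaws across
    h=np.array([np.cos(yaw),np.sin(yaw),0]);d=np.array([0,0,-1.])
    return R.from_matrix(np.c_[-h,d,np.cross(-h,d)]).as_rotvec()
def hd(yaw): return np.array([np.cos(yaw),np.sin(yaw),0])
E
python3 - <<'E'
from h import *
import pickle
P={}
for n,c,y in [("cradle",(.60,-.28),-.1),("stand",(.627,.017),.2),("rest",(.57,.266),.09)]:
    q=np.array([*c,.40])-0.07*hd(y)
    r.move_to(q,rot(y)); r.pause(.3)
    P[n]=imaging.camera_params("wrist"); im=imaging.grab_frame("wrist")
    cv2.imwrite(f"pics/w_{n}.png",im); print(n,get_obs()["time"],proj(P[n],[*c,.05]))
    cv2.imwrite(f"pics/w_{n}_big.png",cv2.resize(im,(800,600),interpolation=cv2.INTER_CUBIC))
pickle.dump(P,open("P.pkl","wb"))
E
```

```text
cradle 1.9917 [[272.38000271 115.01770728]]
stand 3.4167 [[271.64364272 115.05829533]]
rest 4.7917 [[271.78256578 115.75442996]]
```

View pics/w_cradle_big.png

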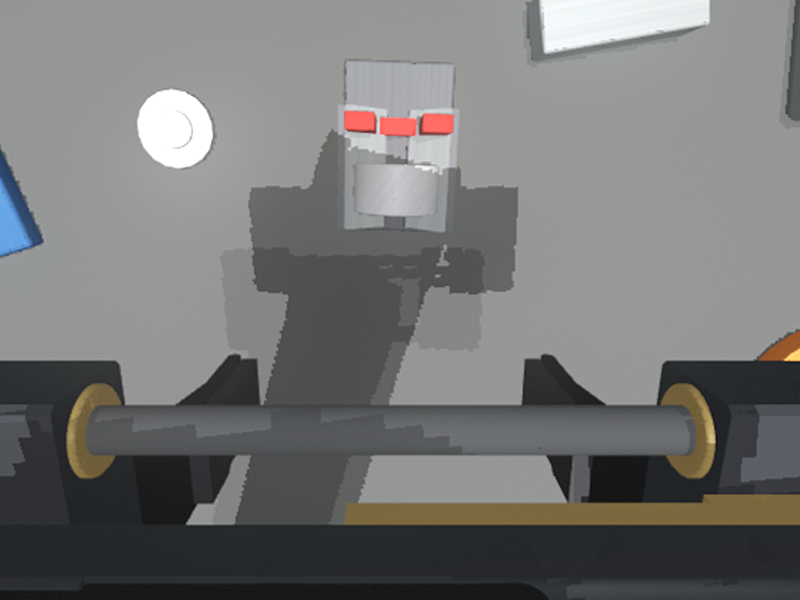

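View pics/w_stand_big.png

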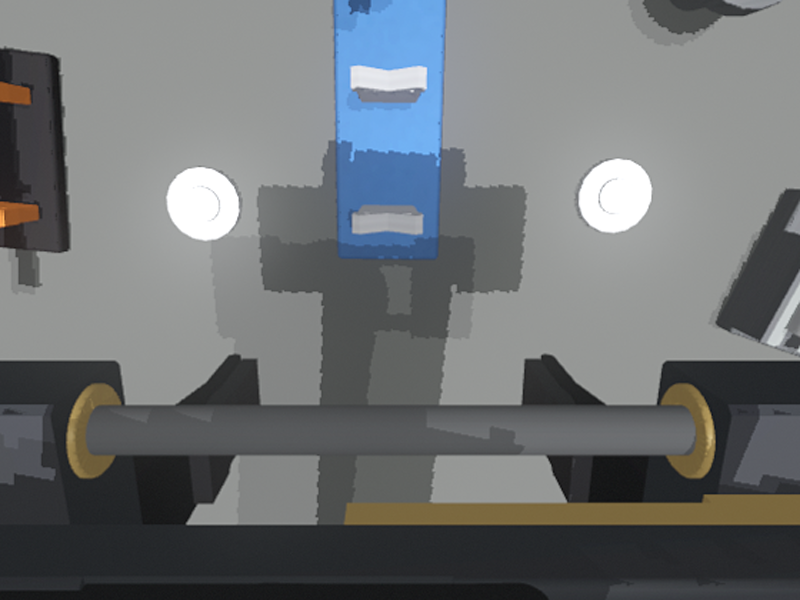

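View pics/w_rest_big.png

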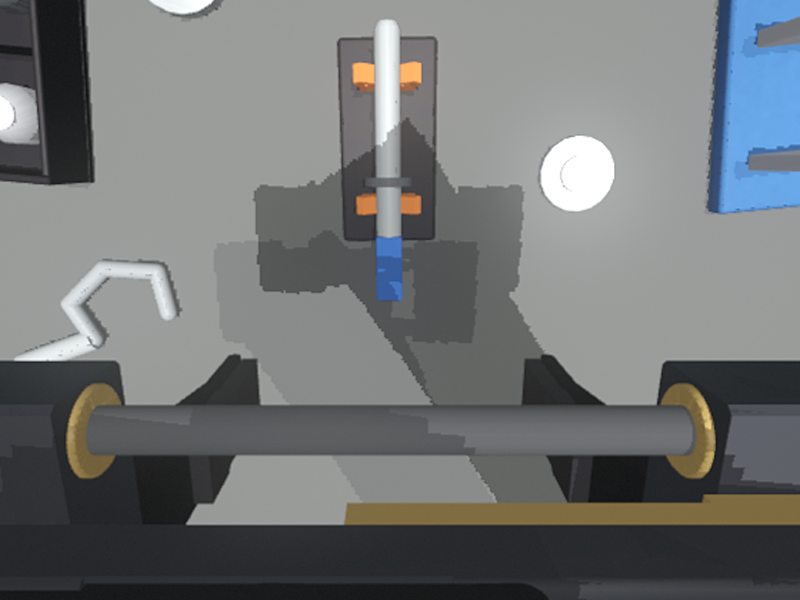

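Wrist views (800x600):
- **Cradle:** collar edges run from (356,165)-(437,167) to (356,214)-(437,214). The stop's red tops are at row ~122 and the base's far corners at (344,61) and (454,64).
- **Stand:** post tops are at rows 67-90 and 213-235, spanning columns 351-427 and 351-423.
- **Mandrel:** the nose is at (387,20), and the handle spans (376..402, 237..300).

Next I'll solve the poses by least squares.

```bash
cat > fit.py <<'E'
from h import *
import pickle
from scipy.optimize import least_squares
P=pickle.load(open("P.pkl","rb"))
def fit(p,pts,x0):
    L=np.array([q[0] for q in pts],float);px=np.array([[np.nan if a is None else a for a in q[1]] for q in pts],float)/1.42857
    def f(s):
        c,n=np.cos(s[2]),np.sin(s[2]);X=np.c_[s[0]+c*L[:,0]-n*L[:,1],s[1]+n*L[:,0]+c*L[:,1],L[:,2]]
        e=(proj(p,X)-px).ravel();return e[~np.isnan(e)]
    s=least_squares(f,x0);return s.x,np.round(s.fun,1)
N=None
M=[((.085,0,.05),(387,20)),((.04,.0,.0575),(387,N)),((-.035,.008,.058),(376,237)),((-.035,-.008,.058),(402,237)),((-.075,.008,.058),(376,300)),((-.075,-.008,.058),(402,300))]
S=[((.0425,0,.09),(389,67)),((.0325,0,.09),(389,91)),((-.0325,0,.09),(387.5,213)),((-.0425,0,.09),(387.5,235))]
C=[((.072,.035,.02),(344,61)),((.072,-.035,.02),(455,64)),((-.03,.035,.053),(341,231)),((-.03,-.035,.053),(453,231))]
K=[((.014,.0,.085),(N,165)),((-.014,.0,.085),(N,215)),((.014,.025,.06),(356,N)),((.014,-.025,.06),(438,N)),((-.014,.025,.06),(356,N)),((-.014,-.025,.06),(438,N))]
if __name__=="__main__":
    for n,k,q,x0 in [("mandrel","rest",M,(.56,.266,.09)),("stand","stand",S,(.627,.017,.2)),("cradle","cradle",C,(.59,-.28,-.1)),("collar","cradle",K,(.59,-.28,-.1))]:
        x,e=fit(P[k],q,x0); print(n,x.round(4),e)
E
python3 fit.py
```

```text
mandrel [0.5635 0.2655 0.0963] [-0.1  0.7  0.4 -0.4 -0.4 -0.1 -0.6  0.3  0.2 -0.   0. ]
stand [0.6322 0.0178 0.1866] [ 0.1 -0.3 -0.1 -2.2  0.1  2.6 -0.1  0.2]
cradle [ 0.5893 -0.2843 -0.1159] [-0.4 -0.2  0.4 -1.  -0.6  0.1  0.7  1.3]
collar [ 0.586  -0.2833 -0.0974] [-0.9  1.  -1.4  1.4 -0.7  0.7]
```

```bash
python3 - <<'E'
from h import *
y=.0963; g=np.array([.5635,.2655,0])-.056*hd(y)
def st(t):o=get_obs();print(t,round(float(o["time"]),2),o["eef_pos"].round(4),o["force"].round(2),round(float(o["opening"]),3))
r.move_to(g+[0,0,.30],rot(y)); r.movel(g+[0,0,.214],velocity=.1); st("down")
claw.command_gripper(0.0); st("grip")
r.movel(g+[0,0,.30],velocity=.12); st("lift")
yc=-.108; c=np.array([.5865,-.2838,0]); 
s=c-(.014+.025+.085+.056)*hd(yc)
print(kinematics.solve_ik(s+[0,0,.224],rot(yc)))
r.move_to(s+[0,0,.40],rot(yc)); r.movel(s+[0,0,.224],velocity=.12); r.pause(.3); st("staged")
import pickle;pickle.dump(imaging.camera_params("wrist"),open("P2.pkl","wb"))
im=imaging.grab_frame("wrist");cv2.imwrite("pics/stage.png",im);cv2.imwrite("pics/stage_big.png",cv2.resize(im,(800,600),interpolation=cv2.INTER_CUBIC))
E
```

```text
down 6.28 [0.508  0.2604 0.2147] [-0.73 -0.82  0.25] 1.001
grip 7.42 [0.5077 0.2603 0.214 ] [-0.09  1.25  0.72] 0.181
lift 8.29 [0.5075 0.2599 0.2992] [-0.04 -0.05 -1.23] 0.18
[ 0.73936928  0.20066373 -0.27756959  2.0417357   0.06935109  0.90784829
 -1.25442501]
staged 12.17 [ 0.4076 -0.2644  0.2242] [ 0.33 -0.19 -1.42] 0.178
```

View pics/stage_big.png

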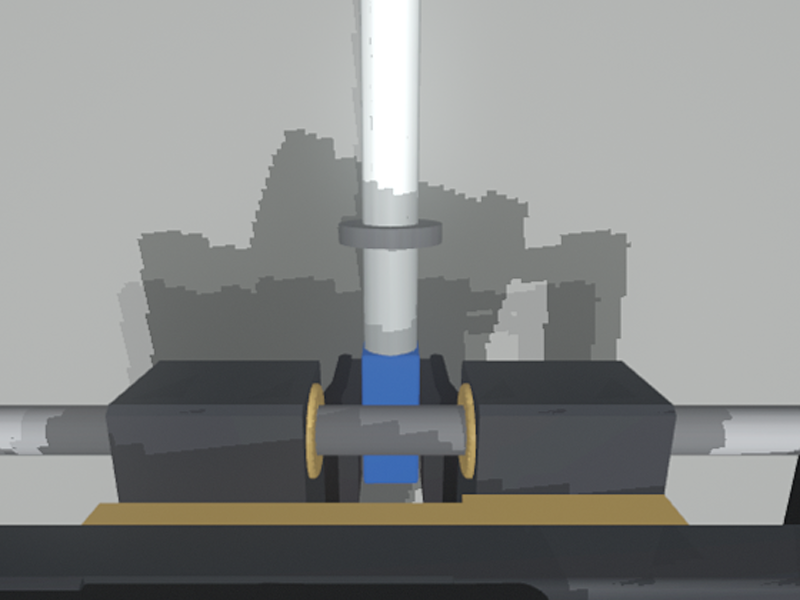

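The mandrel sits centred and straight in the jaws: its axis is at column 390 from top to bottom, and the image centre is 390. The nose is out of view. I'll thread it with a force guard.

```bash
python3 - <<'E'
from h import *
yc=-.108; h=hd(yc); p0=np.array([.5865,-.2838,.224])-.18*h
f0=get_obs()["force"]
def st(t):
    o=get_obs();e=o["eef_pos"]-p0;print(t,round(float(o["time"]),2),"adv",round(float(e@h),4),"lat",round(float(e@[-h[1],h[0],0]),4),"z",o["eef_pos"][2].round(4),"axialF",round(float((o["force"]-f0)@h),2),(o["force"]-f0).round(2))
st("start")
print(r.movel(p0+.045*h,velocity=.04,f_stop=4)); st("nose in")
E
```

```text
start 12.22 adv 0.0 lat -0.0 z 0.2242 axialF 0.0 [0. 0. 0.]
False
nose in 13.49 adv 0.0449 lat 0.0 z 0.224 axialF 0.03 [ 0.31  2.58 -0.25]
```

```bash
cat >> h.py <<'E'
def favg(n=10):
    F=[]
    for _ in range(n): r.pause(.02);F.append(get_obs()["force"])
    return np.mean(F,0)
E
python3 - <<'E'
from h import *
f=favg();print(f.round(2))
im=imaging.grab_frame("scene");cv2.imwrite("pics/s2.png",cv2.resize(im[170:270,130:270],(700,500),interpolation=cv2.INTER_CUBIC))
im=imaging.grab_frame("wrist");cv2.imwrite("pics/w2.png",cv2.resize(im[:260],(800,371)))
E
```

```text
[ 0.47  0.51 -0.95]
```

View pics/s2.png

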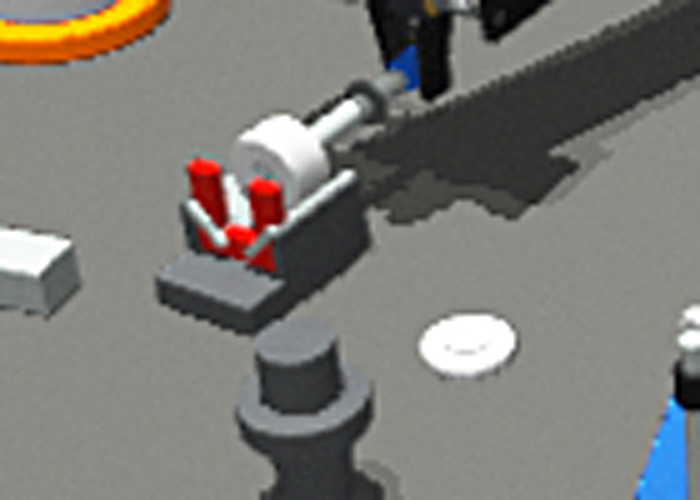

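The rod is entering the bore: collar at (280,160), rod at (340,125), no sideways load. I'll carry on to the flange and stop.

```bash
python3 - <<'E'
from h import *
yc=-.108; h=hd(yc); p0=np.array([.5865,-.2838,.224])-.18*h
f0=favg()
def st(t):
    f=favg(5)-f0;o=get_obs();e=o["eef_pos"]-p0;print(t,round(float(o["time"]),2),"adv",round(float(e@h),4),"lat",round(float(e@[-h[1],h[0],0]),4),"axialF",round(float(f@h),2),f.round(2))
    return float(f@h)
print(r.movel(p0+.10*h,velocity=.04,f_stop=4)); st("near")
hit=r.movel(p0+.152*h,velocity=.015,f_stop=5.5); print(hit); F=st("contact")
E
```

```text
False
near 15.53 adv 0.0999 lat 0.0 axialF -0.75 [-0.63  1.09  0.39]
True
contact 17.49 adv 0.1268 lat 0.0001 axialF 0.05 [-0.01 -0.53  2.26]
```

```bash
python3 - <<'E'
from h import *
yc=-.108; h=hd(yc); p0=np.array([.5865,-.2838,.224])-.18*h
f0=np.array([.47,.51,-.95])
def st(t):
    f=favg(5)-f0;o=get_obs();e=o["eef_pos"]-p0;print(t,round(float(o["time"]),2),"adv",round(float(e@h),4),"lat",round(float(e@[-h[1],h[0],0]),4),"axialF",round(float(f@h),2),f.round(2))
    return float(f@h),float(e@h)
F,a=st("now")
hit=r.movel(p0+(a+.012)*h,velocity=.008,f_stop=7); print(hit,(get_obs()["force"]-f0)@h); F,a=st("after")
E
```

```text
now 17.57 adv 0.1267 lat 0.0002 axialF 0.8 [ 0.74 -0.67  2.2 ]
True -2.5290819117245564
after 18.25 adv 0.1277 lat 0.0002 axialF -1.76 [-1.79 -0.18  5.28]
```

```bash
python3 - <<'E'
from h import *
o=get_obs();print(o["eef_pos"],o["force"],o["ft_torque"],o["opening"],(R.from_rotvec(rot(-.108)).inv()*R.from_rotvec(o["ee_rot"])).as_rotvec())
a=imaging.grab_frame("scene");b=imaging.grab_frame("wrist")
A=cv2.resize(a[160:260,140:260],(720,600),interpolation=cv2.INTER_CUBIC)[:,:400+0]
A=cv2.resize(a[170:240,145:215],(400,400),interpolation=cv2.INTER_CUBIC)
B=cv2.resize(b[:300,130:430],(400,400),interpolation=cv2.INTER_CUBIC)
cv2.imwrite("pics/c3.png",np.hstack([A,B]))
E
```

```text
[ 0.53454851 -0.27796935  0.22262433] [-1.33178705  0.09795841  4.3467139 ] [ 0.08255361 -0.03480359 -0.01547244] 0.18079979376795297 [-0.00157407  0.00019979 -0.00612251]
```

View pics/c3.png

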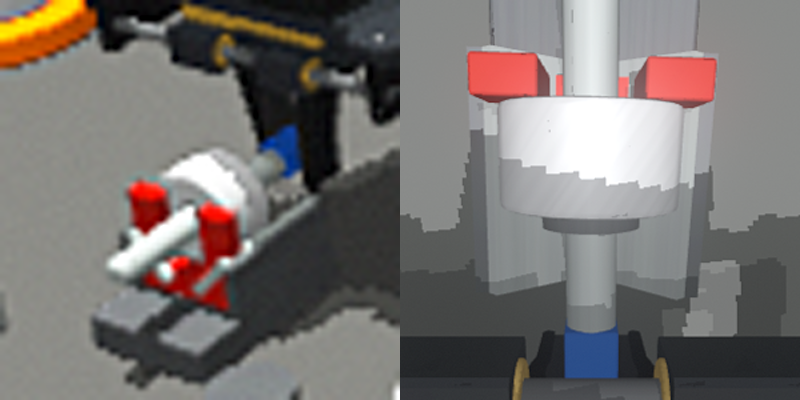

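The flange (row 222) is flush on the collar and the collar's far edge (row 97) is at the stop. However, the TCP sagged to z=0.2226 after the force stop, which explains the vertical load. I'll restore the height, then press in small axial steps.

```bash
python3 - <<'E'
from h import *
yc=-.108; h=hd(yc); p0=np.array([.5865,-.2838,.224])-.18*h
f0=np.array([.47,.51,-.95])
def st(t):
    f=favg(5)-f0;o=get_obs();e=o["eef_pos"]-p0;print(t,round(float(o["time"]),2),"adv",round(float(e@h),4),"z",o["eef_pos"][2].round(4),"axialF",round(float(f@h),2),f.round(2))
    return float(f@h)
a=.1272
r.movel(p0+a*h,rot(yc),velocity=.02); F=st("z fixed")
for i in range(14):
    if F<-8.5: break
    a+=.0004 if F<-2 else .0006
    r.movel(p0+a*h,rot(yc),velocity=.01); F=st(f"a={a:.4f}")
E
```

```text
z fixed 18.68 adv 0.1269 z 0.2236 axialF -1.85 [-1.8   0.52  0.65]
a=0.1278 19.02 adv 0.1272 z 0.2235 axialF -5.68 [-5.53  1.69  1.93]
a=0.1282 19.35 adv 0.1273 z 0.2234 axialF -7.06 [-6.89  1.97  1.93]
a=0.1286 19.68 adv 0.1275 z 0.2233 axialF -8.71 [-8.48  2.55  2.99]
```

```bash
python3 - <<'E'
from h import *
yc=-.108; h=hd(yc); p0=np.array([.5865,-.2838,.224])-.18*h
f0=np.array([.47,.51,-.95])
def st(t):
    f=favg(5)-f0;o=get_obs();e=o["eef_pos"]-p0;print(t,round(float(o["time"]),2),"adv",round(float(e@h),4),"z",o["eef_pos"][2].round(4),"axialF",round(float(f@h),2),f.round(2))
    return float(f@h)
a=.1290;r.movel(p0+a*h+[0,0,.0004],rot(yc),velocity=.01); F=st("press"); r.pause(.3); st("held")
r.movel(p0+.1262*h,rot(yc),velocity=.01); st("back")
r.movel(p0+.1262*h+[0,0,.03],rot(yc),velocity=.04); st("lift1")
r.movel(p0+.1262*h+[0,0,.12],rot(yc),velocity=.08); r.pause(.2); st("lift2")
b=imaging.grab_frame("wrist");cv2.imwrite("pics/l4.png",cv2.resize(b[:300,80:480],(640,480)))
E
```

```text
press 20.02 adv 0.1277 z 0.2235 axialF -9.19 [-8.95  2.67  2.38]
held 20.4 adv 0.1276 z 0.2234 axialF -9.4 [-9.24  1.97  2.45]
back 20.92 adv 0.1264 z 0.2241 axialF -0.5 [-0.52 -0.12 -0.01]
lift1 21.9 adv 0.1261 z 0.2537 axialF -0.94 [-1.   -0.5  -1.41]
lift2 23.46 adv 0.1262 z 0.3437 axialF -0.68 [-0.72 -0.3  -1.04]
```

View pics/l4.png

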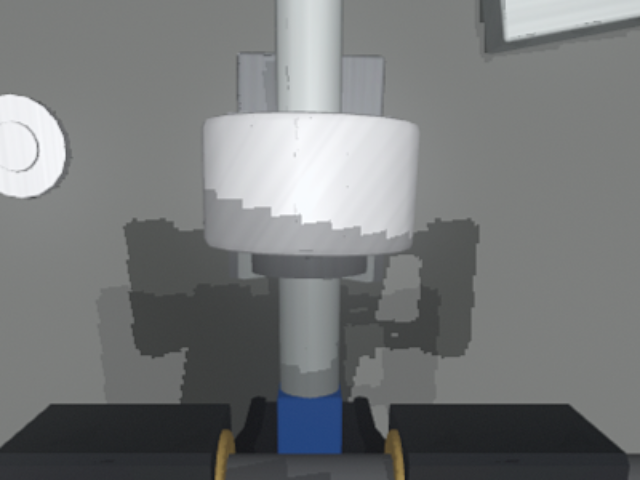

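The collar hangs flush on the flange (collar rows 115-250, flange at 265), and the handle hasn't slipped in the jaws. Next I'll refine the stand's yaw and move over there.

```bash
python3 - <<'E'
from fit import *
S2=S+[((-.07,.035,.016),(339,258)),((-.07,-.035,.016),(437.5,258))]
x,e=fit(P["stand"],S2,(.63,.018,.19)); print(x.round(4),e)
ys=x[2]; g=np.array([x[0],x[1],0])-(.017+.056)*hd(ys); np.save("g.npy",[*g,ys])
def st(t):
    f=favg(5);o=get_obs();print(t,round(float(o["time"]),2),o["eef_pos"].round(4),f.round(2))
r.movel(g+[0,0,.35],rot(ys),velocity=.15); st("over")
r.movel(g+[0,0,.285],rot(ys),velocity=.06); r.pause(.2); st("low")
b=imaging.grab_frame("wrist");cv2.imwrite("pics/o5.png",cv2.resize(b[:300,80:480],(640,480)))
E
```

```text
[0.6326 0.0178 0.1903] [-0.1 -0.9 -0.2 -2.8  0.3  2.1  0.2 -0.3 -1.   1.2  0.7  1.8]
over 25.63 [0.5609 0.0033 0.3499] [ 0.21 -0.24 -2.46]
low 27.15 [0.561  0.004  0.2852] [ 0.16  0.3  -2.38]
```

View pics/o5.png

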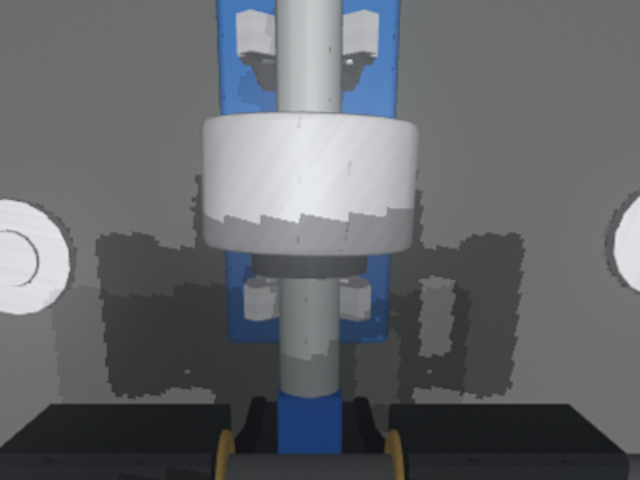

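The rod is at column 310, with post mid-columns at 308 and 307.5, so it is centred within about 1 mm. The flange and collar are between the posts. Lowering now.

```bash
python3 - <<'E'
from h import *
*g,ys=np.load("g.npy"); g=np.array(g)+.0005*np.array([-np.sin(ys),np.cos(ys),0])
def st(t):
    f=favg(5);o=get_obs();print(t,round(float(o["time"]),2),o["eef_pos"].round(4),f.round(2))
r.movel(g+[0,0,.257],rot(ys),velocity=.05); st("pre")
print(r.movel(g+[0,0,.2465],rot(ys),velocity=.012,f_stop=3)); st("contact")
b=imaging.grab_frame("wrist");a=imaging.grab_frame("scene")
cv2.imwrite("pics/d6.png",np.hstack([cv2.resize(a[195:295,240:340],(400,400),interpolation=cv2.INTER_CUBIC),cv2.resize(b[:300,130:430],(400,400))]))
E
```

```text
pre 27.99 [0.561  0.0045 0.2573] [ 0.18  0.05 -2.15]
True
contact 28.74 [0.5608 0.0045 0.2487] [ 0.86 -0.02  4.31]
```

View pics/d6.png

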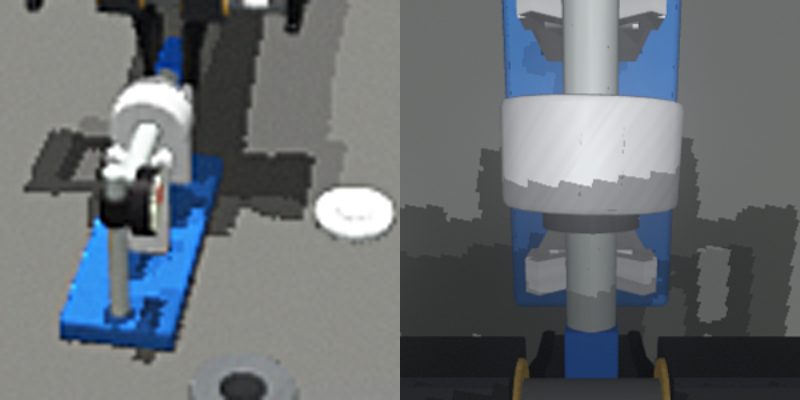

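Contact came at z=0.2487 (seat predicted 0.249). The flange (row 222) is clear of the near post (row 250+) and the rod is in both notches. Releasing.

```bash
python3 - <<'E'
from h import *
*g,ys=np.load("g.npy"); g=np.array(g)
claw.command_gripper(1.0); r.pause(.2)
o=get_obs();print(o["opening"],o["force"].round(2))
r.movel(o["eef_pos"]+[0,0,.13],rot(ys),velocity=.1); r.pause(.3)
p=imaging.camera_params("wrist");b=imaging.grab_frame("wrist");a=imaging.grab_frame("scene")
print(get_obs()["time"],proj(p,[g+.073*hd(ys)+(-.0+x)*hd(ys)+[0,0,.085] for x in(-.017,.068,-.092)])*[1,1])
cv2.imwrite("pics/f7.png",np.hstack([cv2.resize(a[195:295,240:340],(400,400),interpolation=cv2.INTER_CUBIC),cv2.resize(b[:300,130:430],(400,400))]))
E
```

```text
1.0014946212228193 [-0.16 -0.    0.47]
32.2167 [[273.69487305 134.74720718]
 [273.74883194   2.91564759]
 [273.65420727 234.10121126]]
```

View pics/f7.png

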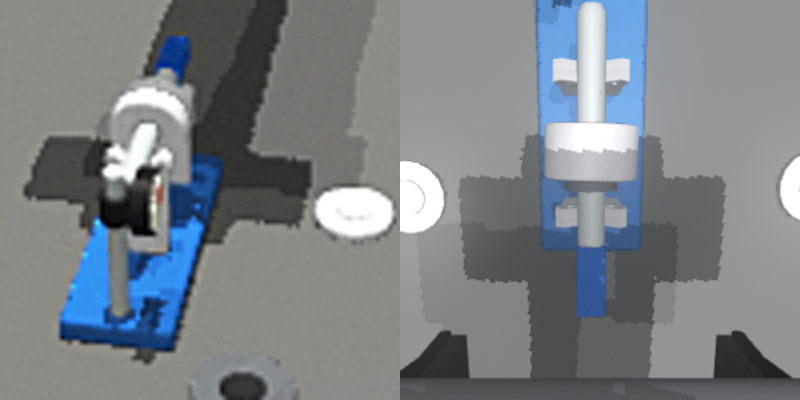

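The mandrel lies straight in both notches: axis at column 591, the same as the post middles. The nose shows at row 3 (predicted 4), the collar is on the flange between the posts, and the gripper is clear. Handing in.

```bash
python3 -c "
from h import *
r.pause(.3); order.hand_in(); print(get_obs()['time'])"
```

```text
the job is handed in; nothing more can be done
the job is handed in; nothing more can be done
```

The job is handed in, at about 32.5 s of the 64 s allowed; no verdict is reported. I threaded the mandrel through the collar, pressed the flange home against the end stop, and lifted the collar out on the mandrel. I then lowered both into the stand notches and let go.

- **Pressing:** the wrist sensor averaged 8.7–9.4 N along the axis for about 0.7 s. That is a little under the 10 N you asked for, but above the 6 N needed.
- **Peak force:** I only have averaged readings around the press, so the true peak on the collar was not measured directly. No reading came near 18 N.
- **One disagreement:** during threading the arm sagged 1.4 mm after a force stop and loaded the bore vertically by about 5 N. I restored the height before pressing.
- **Seating:** contact with the stand came at TCP height 0.2487 m, against a predicted 0.249 m.
- **Last pictures:** the mandrel is centred in both notches with its nose towards the indicator. The flange and collar are between the posts, and the flange face is at about −17 mm, within a few mm. The gripper is open and about 130 mm above.
- **Bystanders:** I did not measure them afterwards, but the arm never went near them while low. In the last picture the nearby discs and ring looked undisturbed.

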